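# Shim the fingerprint scanner level

## Task

The fingerprint scanner stands low at its near left corner, where the rubber foot has worn short, and the bubbles in both vials of the small cross level on its glass have run off to the high ends. Pick up the grey plastic levelling wedge, lay it flat on the desk beside the scanner's left side, thin end towards the short foot, and slide it gently under that foot, straight in from that side, until both bubbles stand between their lines; then let go and leave it there. Touch the scanner with nothing but the wedge, do not ram it or shove the scanner along the desk, leave the level where it sits, and do not disturb the signature pad, the mouse or the card reader.

Things in the scene. Friction and masses are not known exactly. Their poses are not given: they have to be found in the camera images.
- scanner: Dark fingerprint scanner, 2.1 to 3 kg, free on the desk: base plate 170 (x) by 160 (y) mm, underside 14 over the desk; housing 140 x 130, glass on top 110 over the desk. Origin: centre of the footprint at desk height. x points away from the robot, y to its left. Its glass unit sits on a gasket a degree or so out of true with the base (it varies): only the level shows when the glass is level
- low_foot (a point): Middle of the short foot in plan (x -67, y +62 in the scanner's frame, same axes). Three domed rubber feet (sphere radius 16): this one, near right (-67, -62) and far middle (67, 0). This one is worn 5.8 to 8 mm short (it varies), so its corner leans down on it, with a quarter of the weight. The wedge goes under it with 3 to 10 N, most as its thin end climbs under the dome
- wedge_grip (a point): Grip point of the plain grey plastic wedge: on its middle line, 35 mm from the thick end, 115 from the thin end, 6.5 over its underside. Wedge 150 long, 36 wide, 50 g, smooth (friction about 0.3); flat underside on the desk, top sloping evenly from 1.5 mm high at the thin end to 16.5 at the thick end (10 mm of travel raises 1 mm). x points to the thin end, z up
- wedge_nose (a point): Middle of the wedge's thin end, at its underside. Same axes as wedge_grip
- bubble_a (a joint): Bubble of vial a of the cross level, an L-shaped aluminium bar 90 mm each way, 18 high, on the glass, in line with the scanner within 10 degrees. Vial a: green, 52 mm long, on the level's right-hand leg, along x; pale bubble 16 long, two black lines 23 apart. Value: m from mid-vial, + away from the robot, at most 0.017; level within 0.003. Starts at +; runs to 0 as the wedge goes in, then -
- bubble_b (a joint): The same for vial b, on the level's near leg, along y: + to the robot's left. Starts at or near the - end (-0.017); runs to 0 as the wedge goes in, then +, faster than a: near 0 about 2.1 mm of wedge travel per mm. Both pass 0 together. Bubbles run to the high end, 6 mm per 0.01 rad of tilt, and settle in about 1.5 s. Both wholly between their lines (within 0.003): glass level
- signature_pad: Bystander: flat dark signature pad 130 x 180 x 14 mm with a pen on it, right of the scanner. Origin: centre of its underside
- mouse: Bystander: black computer mouse 100 x 58 x 26 mm. Origin: centre of its underside
- card_reader: Bystander: grey card reader 75 x 95 x 18 mm with a white card on it. Origin: centre of its underside
Mind the look-alikes: they are no part of the job. Leave any turquoise look-alike of the scanner alone. Leave any green look-alike of the part that bears wedge_grip alone.

How it is judged:
On the way:
1. the wedge's thin end is under the short foot and takes its load (y of wedge_nose in the frame of scanner below 0.064 m and x of wedge_nose in the frame of scanner between -0.089 and -0.045 m and contact force between wedge and scanner above 1 N), for 0.1 s.
At the end, for the whole second after the job is handed in: Both bubbles within 3 mm of mid-vial, level standing on the scanner; wedge flat (0.03 rad), within 0.3 rad of the scanner's y axis, under the short foot and loaded (over 1 N); all at rest and let go (value of joint bubble_a between -0.003 and 0.003 m and value of joint bubble_b between -0.003 and 0.003 m and contact force between wedge and scanner above 1 N and y of wedge_nose in the frame of scanner below 0.055 m and x of wedge_nose in the frame of scanner between -0.089 and -0.045 m and angle between the x axis of wedge_grip and the y axis of scanner, either way round below 0.3 rad and angle between wedge_grip's own z axis and vertical below 0.03 rad and contact force between level and scanner above 0.5 N and linear speed of each of scanner, wedge below 0.005 m/s); the robot touches nothing.
It fails at once if the scanner is shoved along the desk (its origin over 10 mm from where it stood; levelling alone moves it about 2 mm) (distance of scanner from where it was at the start of the episode above 0.01 m).
It fails at once if the wedge is rammed or forced (over 20 N between wedge and scanner) (contact force between wedge and scanner above 20 N).
It fails at once if the robot itself pushes or lifts the scanner (over 2 N) (contact force between any of the arm, the fingers and scanner above 2 N).
It fails at once if the level is touched by the robot (contact force between any of the fingers, the arm and level above 0.5 N).
It fails at once if a bystander is moved over 15 mm (distance of any of signature_pad, mouse, card_reader from where it was at the start of the episode above 0.015 m).
It also fails if it takes over 58 s, if anything falls off the work surface, if the arm or the gripper's body presses on something with over 40 N, if the wrist force passes 120 N, or if a joint passes its speed limit or range.

## Robot

A 6-joint arm with a two-finger parallel gripper is mounted at the origin on the work surface. World frame = base frame: x ahead of the robot, y to its left, z up, the work surface at z = 0. Lengths are in m, angles in rad, forces in N, time in s.
With the tool pointing down it reaches from about 0.4 to 0.825 m from the base axis. Payload 7 kg.
Tool frame: the origin (TCP) lies at the very end of the fingers, on their centre line; the grasp point (between the pads) lies 19 mm behind it (arm.pinch_z is the z of the grasp point in the tool frame, in m); z points along the fingers, y is the direction in which the jaws open and shut (so a half turn about z gives the same grasp; the last joint's range is limited). The gripper opens to 88 mm and grips with 3 to 60 N. Pads are 19 mm wide; open, the fingers measure 130 mm over their backs; the gripper's body (78 mm by 193 mm) begins 47 mm behind the grasp point.
Start: joints at [-0.828, 0.359, 0.012, 0, -1.224, -0.288], TCP at [0.296, -0.606, 0.227] pointing down, gripper open.
Joint ranges: [-3.07, 3.07], [-1.43, 2.12], [-1.02, 1.25], [-3.03, 1.67], [-3.05, -0], [-3.03, 3.03]. Speed limits (rad/s): [2.39, 2.39, 3.01, 3.14, 3.14, 3.14].

## Interface

Orientations are given as [roll, pitch, yaw] about the fixed x, y, z axes, in that order (R = Rz(yaw) Ry(pitch) Rx(roll)).
In Python, from station import arm gives the robot as it stands.
- The arm moves only by the tool drive_tool, never from a script. Its argument "targets" is a list of rows, each a list of 6 numbers: the shift along the world's x, y, z in units of 0.04 m (1.0 is 0.04 m), then the turn, a rotation vector about the world's x, y, z in units of 6 degrees (1.0 is 6 degrees). In form: [[x, y, z, wx, wy, wz], ...]. A call has 1 to 5 rows; each row shifts and turns the commanded pose from where the row before left it; what a row does not reach is not made up. A row lasts 1/8 s, in which the tool goes at most 62.5 mm and 10.7 degrees, less where a joint would pass 70% of its speed; a pose out of reach is approached as far as the arm can. A call with a number of a shift or a turn outside -1 to 1 is refused whole. A call with a gripper value outside its range is refused whole. "claw" is the opening, from 0 (shut) to 1 (fully open), set as the call begins (left out, the last holds). The fingers move at their own pace and stop on an object; "newtons" is the grip in N (left out, the last holds). Time passes only in rows, so rows that do not move let the fingers close. It gives the time, the measured TCP pose, the force and the opening at its end, in the units of the state.
- arm.get_state(): the state, without advancing time (a new reading comes with each control period).
- arm.grab_frame(name): name is "scene" or "top" or "wrist"; returns (picture, depth): 384x512x3 uint8, red, green, blue; 384x512 float32, m along the optical axis (not along the pixel's ray), 0 where there is no reading.
- arm.get_calibration(name): a dict with "mtx" (3x3 intrinsics, pixels), "origin" and "rotation" of the camera in the world. Camera axes: x right, y up, looking along -z (the intrinsics and any distortion apply to the point x, -y, -z); pixel columns grow to the right and rows downward; lengths in m; the calibration is good to about 2 mm. A picture is of the moment at which its call begins: read the wrist's pose just before it. get_calibration takes no time and is no camera call; for the wrist camera it gives the pose at the moment of the call.
- arm.job_done(): hands the job in, once; it reports no verdict.
Trained networks look in the newest picture that a camera, given by its name, has taken for a name from the list of things; names that differ only in an ending like _2 or _b are one class to them, and where a whole thing is asked for, a point or a joint stands for the part that bears it (a point fixed in the world has none). Each returns a list of dicts, best first, with "score" (0 to 1); they miss things now and then, are a little off and sometimes report something else, mostly with a low value. They report only what shows in the picture. A call takes as long as a camera call. They do not tell look-alikes from the thing itself.
- arm.search_frame(target, camera): "point" ([x, y, z] in m, in the coordinates of the camera as it stood for that picture, good to about 4 mm: the middle of the surface that is visible of it).
- arm.cut_out(target, camera): "pixels" (384x512 bool, what is visible of it).
- arm.landmark_of(target, camera): "point" ([x, y, z] in m, in the coordinates of the camera as it stood for that picture, good to about 4 mm: a listed point, or the origin of a listed thing).
The state is a dict: "t": time; "q": joint angles; "qd": joint speeds; "joint_efforts": joint torques, N m; "eef_pos": TCP position; "ee_rot": TCP orientation; "force": force on the tool from outside, world axes, zero at the start; "moment": the same for the moment, N m; "width": finger opening in m.
Only numpy, scipy, OpenCV 4.12 (cv2) and the standard library are available. Lean on these libraries where they do the work, as an engineer would, in place of code of your own. Each camera call takes 0.05 s, during which the arm holds its last target. There are 200 camera calls.

## Working session

There is one attempt and no reset: what is moved stays moved. The work goes in short steps, Python scripts to look and compute and a tool call to move; the robot and the scene stay as the last step left them, time stands still between calls to the robot, and variables do not carry over. Pictures are saved under pics/ and viewed, about 8 in all and at most 12, crops included, and the job is handed in when it is done.

Besides the shell and the picture viewer there is one more tool, called by a JSON object that holds its "method" and its "body", one argument or row to a line. drive_tool: Moves the arm, as the interface text tells. Shifts and turns lie within -1 to 1; 1 stands for 0.04 m of shift or 6 degrees of turn. Its arguments: {"type":"object","properties":{"targets":{"type":"array"},"claw":{"type":"number"},"newtons":{"type":"number"}},"required":["targets"]}

```bash
mkdir -p pics
cat > h.py <<'E'
import numpy as np, cv2
from station import arm
def grab(n,f=None):
    c=arm.get_calibration(n); p,d=arm.grab_frame(n)
    if f: cv2.imwrite('pics/'+f,p[:,:,::-1])
    return c,p,d
def w(c,pt): return np.array(c['origin'])+np.array(c['rotation'])@np.array(pt)
def px(c,pt):
    q=np.array([pt[0],-pt[1],-pt[2]]); u=np.array(c['mtx'])@q; return u[:2]/u[2]
def pw(c,d,u,v):
    z=d[int(round(v)),int(round(u))]; K=np.array(c['mtx'])
    return w(c,[(u-K[0,2])/K[0,0]*z,-(v-K[1,2])/K[1,1]*z,-z])
def wpx(c,P): return px(c,np.array(c['rotation']).T@(np.array(P)-np.array(c['origin'])))
E
python3 - <<'E'
from h import *
ps=[]
for n in('top','scene'):
    c,p,d=grab(n); ps.append(p)
    print(n,np.round(c['origin'],3))
    for t in['scanner','low_foot','wedge_grip','wedge_nose','signature_pad','mouse','card_reader']:
        for r in arm.landmark_of(t,n)[:3]: print(t,round(r['score'],2),w(c,r['point']).round(3),px(c,r['point']).round())
cv2.imwrite('pics/a.png',cv2.resize(np.vstack(ps),(400,600))[:,:,::-1])
for i,p in enumerate(ps): cv2.imwrite(f'pics/a{i}.png',p[:,:,::-1])
print(arm.get_state())
E
```

```text
top [0.32 0.01 1.55]
scanner 0.95 [2.744 2.434 3.975] [280. 244.]
scanner 0.67 [2.709 2.399 3.939] [205. 252.]
scanner 0.59 [2.816 2.506 4.046] [292. 173.]
low_foot 0.98 [2.802 2.492 4.032] [273. 189.]
low_foot 0.66 [2.753 2.443 3.984] [262. 226.]
low_foot 0.65 [2.684 2.374 3.915] [201. 279.]
wedge_grip 0.78 [2.736 2.425 3.966] [178. 189.]
wedge_grip 0.71 [2.695 2.385 3.925] [133. 213.]
wedge_nose 0.75 [2.761 2.451 3.991] [207. 196.]
wedge_nose 0.57 [2.734 2.424 3.964] [132. 181.]
signature_pad 0.96 [2.853 2.543 4.083] [385. 174.]
mouse 0.78 [2.793 2.482 4.023] [198. 150.]
card_reader 0.64 [2.803 2.492 4.033] [366. 233.]
card_reader 0.32 [2.739 2.429 3.969] [178. 189.]
scene [ 1.216 -0.987  1.036]
scanner 0.95 [ 0.102 -2.1   -0.078] [246. 153.]
scanner 0.59 [ 0.35  -1.852  0.17 ] [262. 224.]
scanner 0.56 [ 0.098 -2.104 -0.082] [211. 190.]
low_foot 0.73 [ 0.171 -2.031 -0.009] [236. 187.]
low_foot 0.59 [ 0.01  -2.192 -0.17 ] [229. 145.]
wedge_grip 0.8 [ 0.278 -1.925  0.098] [306. 134.]
wedge_grip 0.55 [ 0.342 -1.861  0.162] [305. 155.]
wedge_nose 0.8 [ 0.299 -1.903  0.119] [285. 171.]

[... 169 characters left out ...]
 0.101 -2.101 -0.079] [163. 244.]
{'t': 0.8, 'q': array([-8.27881700e-01,  3.58563846e-01,  1.18890556e-02, -1.49234123e-05,
       -1.22410107e+00, -2.88071083e-01]), 'qd': array([-1.23808065e-04,  1.59429268e-03,  1.03902391e-03,  4.90072880e-05,
        1.85236809e-03,  1.17503030e-03]), 'joint_efforts': array([ 9.91931665e-04, -5.82286477e+01,  2.93284875e+01,  7.00210333e+00,
        1.26706401e-02,  5.63558024e-05]), 'eef_pos': array([ 0.29649661, -0.60635985,  0.22657718]), 'ee_rot': array([-3.14157702e+00,  1.92721746e-05, -2.68675418e+00]), 'force': array([-0.82720537, -0.07189744,  0.89201363]), 'moment': array([ 0.01944425,  0.01669829, -0.0338822 ]), 'width': 0.08778421861324524}
```

Run:
```python
from h import *
c=arm.get_calibration('top'); print(c)
```

```text
{'mtx': array([[438.66413722,   0.        , 259.47499747],
       [  0.        , 438.66413722, 191.3882645 ],
       [  0.        ,   0.        ,   1.        ]]), 'origin': array([0.32013964, 0.00984008, 1.55028291]), 'rotation': array([ 0.1456937 ,  0.01075327, -1.57088475])}
```

View pics/a0.png

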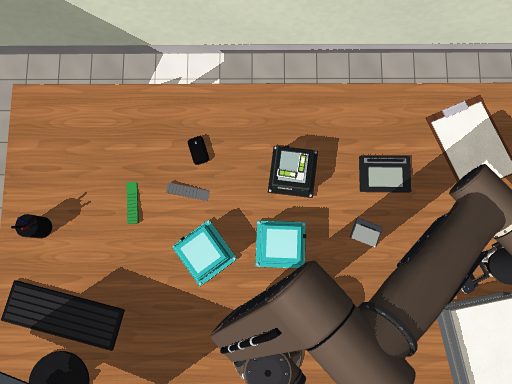

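Candidates: grey wedge (188,191), green look-alike (132,203). Scanner dark (293,171); turquoise look-alikes (281,244), (205,253). I choose the grey wedge and the dark scanner.

```bash
sed -i 's/^def w(/def R(c): return Rotation.from_euler("xyz",c["rotation"]).as_matrix()\ndef w(/; s/np.array(c\[.rotation.\])/R(c)/g; 1s/$/\nfrom scipy.spatial.transform import Rotation/' h.py
python3 - <<'E'
from h import *
for n in('top',):
    c,p,d=grab(n)
    for t in['scanner','low_foot','wedge_grip','wedge_nose','mouse']:
        for r in arm.landmark_of(t,n)[:3]: print(t,round(r['score'],2),w(c,r['point']).round(3),px(c,r['point']).round())
    for t in['scanner','wedge_grip']:
        for r in arm.cut_out(t,n)[:3]:
            m=r['pixels']; v,u=np.nonzero(m); P=np.array([pw(c,d,a,b) for a,b in zip(u,v)])
            rect=cv2.minAreaRect((P[:,:2]*1000).astype(np.float32)); print(t,round(r['score'],2),u.mean().round(),v.mean().round(),rect,P[:,2].max().round(3))
            if t=='wedge_grip':
                q=P[:,:2]-P[:,:2].mean(0); ax=np.linalg.svd(q,full_matrices=False)[2][0]; s=q@ax
                print(ax, np.polyfit(s,P[:,2],1),P.mean(0),s.min(),s.max())
c0=p[120:260,110:330]; cv2.imwrite('pics/b.png',cv2.resize(c0,None,fx=3.6,fy=3.6,interpolation=cv2.INTER_CUBIC)[:,:,::-1])
E
```

```text
scanner 0.84 [0.332 0.219 0.002] [204. 252.]
scanner 0.83 [ 0.361 -0.043  0.   ] [279. 244.]
scanner 0.69 [ 0.619 -0.094 -0.004] [293. 172.]
low_foot 0.76 [0.239 0.227 0.002] [202. 279.]
low_foot 0.6 [ 0.56  -0.024 -0.009] [273. 188.]
wedge_grip 0.96 [0.559 0.319 0.007] [177. 188.]
wedge_grip 0.61 [0.472 0.475 0.007] [133. 212.]
wedge_nose 0.66 [ 0.588  0.485 -0.002] [132. 180.]
wedge_nose 0.65 [ 0.531  0.211 -0.002] [208. 196.]
mouse 0.92 [ 0.699  0.247 -0.002] [199. 150.]
scanner 0.95 204.0 252.0 ((337.0500183105469, 174.6234588623047), (211.24221801757812, 255.21519470214844), 33.7553596496582) 1.55
scanner 0.94 280.0 244.0 ((361.1589660644531, -46.081695556640625), (170.15232849121094, 158.86001586914062), 87.49563598632812) 1.55
scanner 0.72 292.0 171.0 ((511.2494812011719, -75.2647705078125), (167.05075073242188, 403.53704833984375), 81.31596374511719) 1.55
wedge_grip 0.64 186.0 191.0 ((472.2873840332031, 169.2452392578125), (432.51507568359375, 84.65491485595703), 57.40876007080078) 1.55
[-0.24066628 -0.97060792] [0.46442198 0.01159846] [0.54695891 0.28620544 0.01159846] -0.07863376875142096 0.32283016363374695
wedge_grip 0.6 132.0 203.0 ((398.38909912109375, 285.93316650390625), (557.7130737304688, 135.4901123046875), 60.521541595458984) 1.55
[-0.81422598 -0.58054806] [1.6784884  0.01877115] [0.50460342 0.47603216 0.01877115] -0.07786565078225734 0.4208421070846484
wedge_grip 0.38 385.0 174.0 ((527.7244873046875, -234.38204956054688), (184.1151885986328, 614.0401611328125), 23.673030853271484) 1.55
[ 0.28383506 -0.95887312] [-0.97877422  0.02134102] [ 0.60729019 -0.41578837  0.02134102] -0.48962707255953175 0.10599195014479967
```

View pics/b.png

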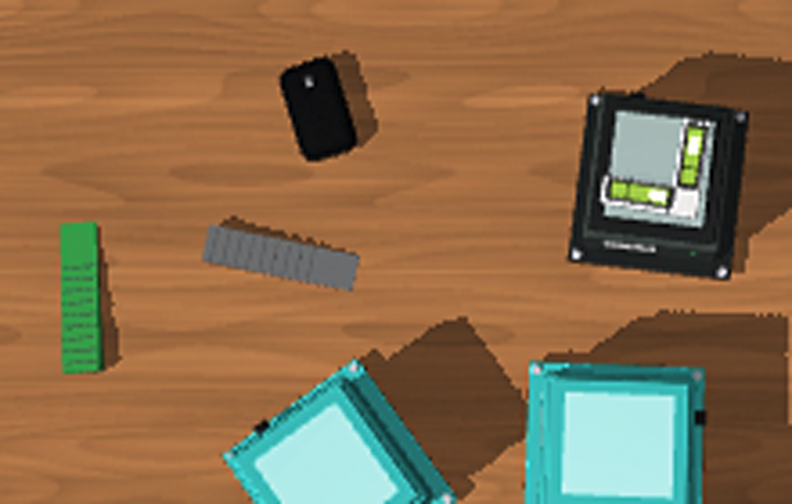

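The overhead picture shows the grey wedge with its smooth end, which the network marks as the nose, on the right towards the dark scanner. The cross level is on the glass, and the scanner is yawed about -5°. I'm moving over the wedge now.

{"method": "drive_tool", "body": {
  "targets": [
    [0.29, 1, 0.1, 0, 0, 0.37],
    [0.29, 1, 0.1, 0, 0, 0.37],
    [0.29, 1, 0, 0, 0, 0.37],
    [0.29, 1, 0, 0, 0, 0.37],
    [0.29, 1, 0, 0, 0, 0.37]
  ],
  "claw": 1
}}

```text
t: 1.82
eef_pos: [0.3548, -0.4052, 0.2347]
ee_rot: [-3.141, 0.0, -2.492]
force: [0.8, 0.7, -0.5]
width: 0.0877
```

{"method": "drive_tool", "body": {
  "targets": [
    [0.29, 1, 0, 0, 0, 0.37],
    [0.29, 1, 0, 0, 0, 0.37],
    [0.29, 1, 0, 0, 0, 0.37],
    [0.29, 1, 0, 0, 0, 0.37],
    [0.29, 1, 0, 0, 0, 0.37]
  ]
}}

```text
t: 2.45
eef_pos: [0.4128, -0.2051, 0.2349]
ee_rot: [-3.141, 0.001, -2.298]
force: [0.1, -0.4, 0.4]
width: 0.0878
```

{"method": "drive_tool", "body": {
  "targets": [
    [0.29, 1, 0, 0, 0, 0.37],
    [0.29, 1, 0, 0, 0, 0.37],
    [0.29, 1, 0, 0, 0, 0.37],
    [0.29, 1, 0, 0, 0, 0.37],
    [0.29, 1, 0, 0, 0, 0.37]
  ]
}}

```text
t: 3.08
eef_pos: [0.4707, -0.005, 0.2349]
ee_rot: [-3.141, 0.001, -2.104]
force: [1.3, -0.2, 0.4]
width: 0.0878
```

{"method": "drive_tool", "body": {
  "targets": [
    [0.29, 1, 0, 0, 0, 0.37],
    [0.29, 1, 0, 0, 0, 0.37],
    [0.29, 1, 0, 0, 0, 0.37],
    [0.29, 1, 0, 0, 0, 0.37],
    [0.29, 1, 0, 0, 0, 0.37]
  ]
}}

```text
t: 3.7
eef_pos: [0.5287, 0.1951, 0.2348]
ee_rot: [-3.141, 0.0, -1.91]
force: [0.3, -0.7, 0.0]
width: 0.0878
```

{"method": "drive_tool", "body": {
  "targets": [
    [0.29, 1, 0, 0, 0, 0.37],
    [0.29, 1, 0, 0, 0, 0.37],
    [0, 0, 0, 0, 0, 0]
  ]
}}

```text
t: 4.08
eef_pos: [0.5521, 0.276, 0.2337]
ee_rot: [3.141, -0.001, -1.832]
force: [0.4, -0.2, -0.0]
width: 0.0879
```

```bash
cat >> h.py <<'E'
def rect(c,d,m,lo,hi):
    v,u=np.nonzero(m); P=np.array([pw(c,d,a,b) for a,b in zip(u,v)]); P=P[(P[:,2]>lo)&(P[:,2]<hi)]
    (cx,cy),(a,b),an=cv2.minAreaRect((P[:,:2]*1000).astype(np.float32))
    return P,(round(cx),round(cy),round(a),round(b),round(an,1))
E
python3 - <<'E'
from h import *
s=arm.get_state(); print(s['eef_pos'].round(3),np.degrees(s['ee_rot']).round(1),s['t'])
for n in('wrist','top'):
    c,p,d=grab(n,'c_%s.png'%n)
    print(n,c['origin'])
    for t in['scanner','low_foot','wedge_grip','wedge_nose']:
        for r in arm.landmark_of(t,n)[:3]: print(t,round(r['score'],2),w(c,r['point']).round(3),px(c,r['point']).round())
    for r in arm.cut_out('wedge_grip',n)[:2]:
        P,q=rect(c,d,r['pixels'],.0,.03); print(r['score'],q,len(P),P.mean(0))
        a=P[:,:2]-P[:,:2].mean(0); ax=np.linalg.svd(a,full_matrices=False)[2][0]; print(ax,np.polyfit(a@ax,P[:,2],1))
    for r in arm.cut_out('scanner',n)[:3]: 
        P,q=rect(c,d,r['pixels'],.012,.15); print('sc',r['score'],q)
E
```

```text
[0.552 0.276 0.234] [ 180.   -0. -105.] 4.075
wrist [0.53668171 0.21431732 0.3913483 ]
scanner 0.84 [ 0.334  0.218 -0.001] [410.  80.]
wedge_grip 0.94 [0.468 0.476 0.005] [345. 282.]
wedge_grip 0.72 [0.557 0.323 0.006] [260. 202.]
wedge_nose 0.83 [ 0.538  0.208 -0.003] [252. 115.]
0.89 (548, 283, 151, 37, 78.7) 3011 [0.54826634 0.28112021 0.00840765]
[0.19679961 0.98044373] [0.1008021  0.00840765]
0.84 (501, 464, 21, 77, 79.1) 543 [0.49516043 0.46684771 0.0090173 ]
[ 0.99820956 -0.05981374] [-0.11401113  0.0090173 ]
sc 0.86 (345, 227, 142, 159, 36.4)
sc 0.56 (558, 329, 57, 36, 79.1)
top [0.32013964 0.00984008 1.55028291]
scanner 0.63 [ 0.363 -0.043  0.001] [279. 243.]
scanner 0.56 [ 0.618 -0.095 -0.001] [293. 172.]
low_foot 0.84 [ 0.244  0.224 -0.003] [203. 278.]
low_foot 0.63 [0.425 0.016 0.002] [263. 226.]
wedge_grip 0.93 [0.473 0.475 0.006] [133. 212.]
wedge_grip 0.8 [0.557 0.319 0.007] [177. 189.]
wedge_nose 0.85 [ 0.529  0.211 -0.003] [208. 197.]
wedge_nose 0.73 [ 0.59   0.482 -0.002] [133. 180.]
0.66 (496, 479, 119, 39, 5.2) 322 [0.49179366 0.47723183 0.01058407]
[-0.99819649 -0.06003147] [0.10788793 0.01058407]
0.53 (548, 281, 147, 34, 78.2) 272 [0.5462514  0.27144655 0.0077335 ]
[-0.23529367 -0.97192432] [-0.08735756  0.0077335 ]
sc 0.7 (361, -46, 170, 160, 87.8)
sc 0.62 (617, -91, 160, 169, 82.4)
```

View pics/c_wrist.png

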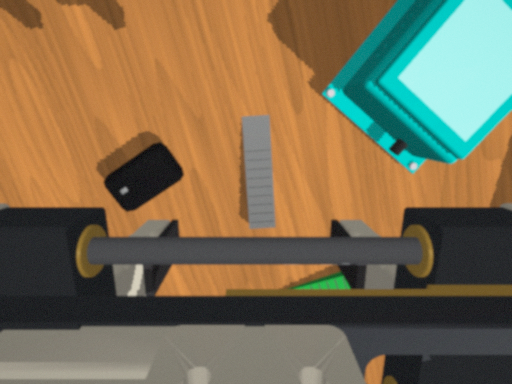

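Wedge: centre (0.548, 0.283), axis 78.7°, slope +0.1 towards +y, so the thin end faces the scanner as in the picture (nose at pixel 257,117; thick end at 262,226). I'll grip about 27 mm from the thick end.

{"method": "drive_tool", "body": {
  "targets": [
    [0.1, 0.7, -0.8, 0, 0, 0.6],
    [0.03, 0.65, -1, 0, 0, 0],
    [0, 0, -1, 0, 0, 0],
    [0, 0, -1, 0, 0, 0],
    [0, 0, -1, 0, 0, 0]
  ]
}}

```text
t: 5.4
eef_pos: [0.5569, 0.3278, 0.0413]
ee_rot: [-3.141, 0.0, -1.771]
force: [-0.1, 0.4, 0.3]
width: 0.0877
```

{"method": "drive_tool", "body": {
  "targets": [
    [0, 0, -0.6, 0, 0, 0],
    [0, 0, -0.25, 0, 0, 0],
    [0, 0, 0, 0, 0, 0]
  ]
}}

```text
t: 5.78
eef_pos: [0.5569, 0.3275, 0.0083]
ee_rot: [3.141, -0.001, -1.771]
force: [-0.0, -0.1, 0.8]
width: 0.0874
```

{"method": "drive_tool", "body": {
  "targets": [
    [0, 0, 0, 0, 0, 0],
    [0, 0, 0, 0, 0, 0],
    [0, 0, 0, 0, 0, 0],
    [0, 0, 0, 0, 0, 0],
    [0, 0, 0, 0, 0, 0]
  ],
  "claw": 0,
  "newtons": 20
}}

```text
t: 6.4
eef_pos: [0.5569, 0.3277, 0.0087]
ee_rot: [-3.142, 0.0, -1.772]
force: [-0.2, 0.6, -0.9]
width: 0.0435
```

{"method": "drive_tool", "body": {
  "targets": [
    [0, 0, -0.12, 0, 0, 0],
    [0, 0, 0, 0, 0, 0],
    [0, 0, 0, 0, 0, 0],
    [0, 0, 0, 0, 0, 0]
  ]
}}

```text
t: 6.9
eef_pos: [0.5572, 0.328, 0.0043]
ee_rot: [-3.141, 0.001, -1.771]
force: [-2.8, 0.5, 6.3]
width: 0.0356
```

Run:
```python
from h import *
s=arm.get_state(); print(s['eef_pos'].round(4),np.degrees(s['ee_rot']).round(1),s['t'],s['width'],s['force'])
c,p,d=grab('wrist','d.png')
for t in['scanner','low_foot','wedge_nose','wedge_grip']:
    for r in arm.landmark_of(t,'wrist')[:3]: print(t,round(r['score'],2),w(c,r['point']).round(3),px(c,r['point']).round())
```

```text
[0.5572 0.328  0.0043] [-180.     0.  -101.5] 6.9 0.03563195199943842 [-2.82029752  0.46104704  6.27944967]
wedge_grip 0.85 [0.557 0.324 0.005] [256. 227.]
```

View pics/d.png

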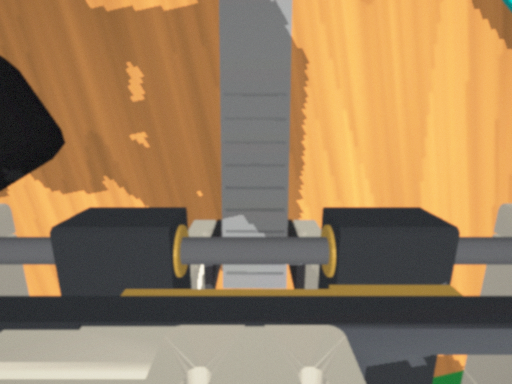

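Gripped at 35.6 mm. Lifting and looking at the scanner from closer.

{"method": "drive_tool", "body": {
  "targets": [
    [0, 0, 0.6, 0, 0, 0.2],
    [0.1, -0.6, 1, 0, 0, 0.3],
    [0.1, -0.9, 1, 0, 0, 0.3],
    [0.1, -0.9, 1, 0, 0, 0],
    [0.1, -0.6, 0.4, 0, 0, 0]
  ]
}}

```text
t: 7.78
eef_pos: [0.5738, 0.2067, 0.1661]
ee_rot: [-3.139, 0.002, -1.688]
force: [1.2, 0.5, -0.9]
width: 0.0357
```

{"method": "drive_tool", "body": {
  "targets": [
    [0, -0.2, 0, 0, 0, 0],
    [0, 0, 0, 0, 0, 0],
    [0, 0, 0, 0, 0, 0]
  ]
}}

```text
t: 8.15
eef_pos: [0.5723, 0.2, 0.1622]
ee_rot: [3.14, -0.001, -1.687]
force: [0.4, -1.4, -0.5]
width: 0.0356
```

Run:
```python
from h import *
s=arm.get_state(); print(s['eef_pos'].round(4),np.degrees(s['ee_rot']).round(1),s['t'],s['width'],s['force'])
for n in('wrist','top'):
    c,p,d=grab(n,'e_%s.png'%n)
    for t in['scanner','low_foot','wedge_nose','wedge_grip']:
        for r in arm.landmark_of(t,n)[:2]: print(t,round(r['score'],2),w(c,r['point']).round(3),px(c,r['point']).round())
    for t,lo,hi in(('scanner',.012,.03),('wedge_grip',.1,.2)):
        for r in arm.cut_out(t,n)[:2]:
            P,q=rect(c,d,r['pixels'],lo,hi); print(t,r['score'].__round__(2),q,P.mean(0))
```

```text
[0.5723 0.2    0.1622] [ 1.799e+02 -1.000e-01 -9.670e+01] 8.15 0.03561499581112103 [ 0.35229201 -1.42434393 -0.54076108]
scanner 0.85 [ 0.334  0.218 -0.002] [468. 169.]
wedge_grip 0.75 [0.574 0.195 0.166] [253. 227.]
scanner 0.85 (334, 219, 169, 160, 36.5) [0.38118274 0.1746958  0.01817817]
wedge_grip 0.88 (568, 154, 150, 36, 83.1) [0.56665844 0.14315669 0.16529902]
scanner 0.98 [0.329 0.217 0.002] [205. 253.]
scanner 0.97 [ 0.363 -0.047  0.002] [280. 243.]
low_foot 0.88 [ 0.242  0.225 -0.   ] [202. 279.]
low_foot 0.77 [0.425 0.017 0.003] [262. 226.]
wedge_grip 0.64 [0.573 0.191 0.163] [208. 176.]
scanner 0.64 (617, -91, 159, 170, 82.6) [ 0.5876047  -0.10898595  0.01740791]
scanner 0.61 (332, 219, 170, 160, 36.3) [0.32973469 0.18060433 0.01776976]
wedge_grip 0.77 (564, 130, 101, 37, 82.9) [0.5636898  0.12922567 0.16489259]
```

View pics/e_wrist.png

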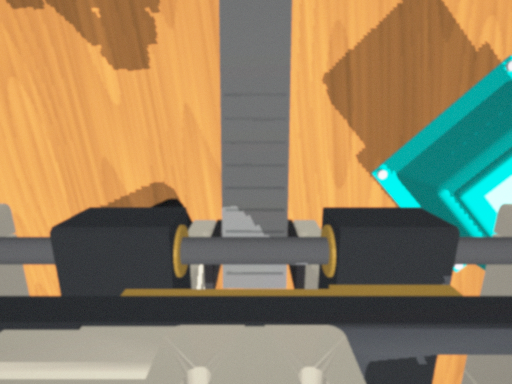

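The scanner's base plate fits at (0.617, -0.091), yaw -7.4°, twice the same. That puts the short foot near (0.5585, -0.021). I'll set the wedge down with its nose about 25 mm short of the plate.

{"method": "drive_tool", "body": {
  "targets": [
    [0.17, -0.75, -0.5, 0, 0, -0.1],
    [0, -0.7, -0.8, 0, 0, 0],
    [0, 0, -1, 0, 0, 0],
    [0, 0, -1, 0, 0, 0],
    [0, 0, -0.4, 0, 0, 0]
  ]
}}

```text
t: 9.48
eef_pos: [0.5786, 0.1408, 0.0137]
ee_rot: [3.139, -0.002, -1.699]
force: [0.2, -0.2, -0.6]
width: 0.0357
```

{"method": "drive_tool", "body": {
  "targets": [
    [0, 0, -0.15, 0, 0, 0],
    [0, 0, 0, 0, 0, 0],
    [0, 0, 0, 0, 0, 0]
  ]
}}

```text
t: 9.85
eef_pos: [0.5805, 0.1422, 0.0111]
ee_rot: [-3.14, 0.001, -1.698]
force: [0.8, 1.0, -0.3]
width: 0.0355
```

{"method": "drive_tool", "body": {
  "targets": [
    [0, 0, -0.1, 0, 0, 0],
    [0, 0, -0.06, 0, 0, 0],
    [0, 0, 0, 0, 0, 0],
    [0, 0, 0, 0, 0, 0]
  ]
}}

```text
t: 10.35
eef_pos: [0.5799, 0.1418, 0.0041]
ee_rot: [-3.141, 0.0, -1.698]
force: [-2.8, -0.3, 6.1]
width: 0.0355
```

{"method": "drive_tool", "body": {
  "targets": [
    [0, 0, 0, 0, 0, 0],
    [0, 0, 0, 0, 0, 0],
    [0, 0, 0, 0, 0, 0]
  ],
  "claw": 0.5
}}

```text
t: 10.72
eef_pos: [0.5796, 0.1416, 0.0032]
ee_rot: [3.141, -0.0, -1.698]
force: [1.2, 0.4, -0.2]
width: 0.0435
```

{"method": "drive_tool", "body": {
  "targets": [
    [0, 0, 0, 0, 0, 0],
    [0, 0, 0, 0, 0, 0],
    [0, 0, 0, 0, 0, 0],
    [0, 0, 0, 0, 0, 0]
  ],
  "claw": 0,
  "newtons": 25
}}

```text
t: 11.22
eef_pos: [0.5796, 0.1416, 0.0033]
ee_rot: [3.141, -0.0, -1.698]
force: [0.9, -0.4, -0.0]
width: 0.0359
```

Run:
```python
from h import *
s=arm.get_state(); print(s['eef_pos'].round(4),np.degrees(s['ee_rot']).round(1),s['t'],s['width'],s['force'])
ps=[]
for n in('wrist','top','scene'):
    c,p,d=grab(n)
    for t in['wedge_nose','low_foot']:
        for r in arm.landmark_of(t,n)[:3]: print(n,t,round(r['score'],2),w(c,r['point']).round(3))
    for r in arm.cut_out('wedge_grip',n)[:2]:
        P,q=rect(c,d,r['pixels'],.0005,.03); a=P[:,:2]-P[:,:2].mean(0); ax=np.linalg.svd(a,full_matrices=False)[2][0]
        print(n,r['score'].__round__(2),q,P.mean(0),np.polyfit(a@ax,P[:,2],1))
    for t in['bubble_a','bubble_b']:
        for r in arm.landmark_of(t,n)[:2]: print(n,t,round(r['score'],2),w(c,r['point']).round(4),px(c,r['point']).round(1))
    if n=='top': ps.append(cv2.resize(p[135:215,230:330],(500,400),interpolation=cv2.INTER_CUBIC)); cv2.imwrite('pics/f_top.png',ps[0][:,:,::-1])
    if n=='scene': cv2.imwrite('pics/f_scene.png',p[:,:,::-1])
```

```text
[0.5796 0.1416 0.0033] [180.   -0.  -97.3] 11.225 0.035900102482674605 [ 0.86599848 -0.39682247 -0.04323677]
wrist wedge_nose 0.69 [0.58  0.134 0.006]
wrist 0.97 (575, 96, 149, 36, 82.6) [0.5735344  0.08525169 0.00749228] [0.10211996 0.00749228]Traceback (most recent call last):
  File "<stdin>", line 12, in <module>
ValueError: it knows: card_reader, low_foot, mouse, scanner, signature_pad, wedge_grip, wedge_nose
```

```bash
cat > look.py <<'E'
from h import *
import sys
o=[]
s=arm.get_state(); print(s['eef_pos'].round(4),s['t'],s['force'].round(1))
for n,(u,v) in(('top',(293,168)),('scene',(246,145))):
    c,p,d=grab(n); o.append(cv2.resize(p[v-25:v+25,u-25:u+25],(400,400),interpolation=cv2.INTER_CUBIC))
    np.save('/tmp/%s.npy'%n,p); np.save('/tmp/%sd.npy'%n,d)
cv2.imwrite('pics/'+sys.argv[1],np.hstack(o)[:,:,::-1])
E
python3 look.py g.png
python3 - <<'E'
import sys; sys.path.insert(0,'.')
from h import *
c=arm.get_calibration('scene'); print(wpx(c,[.617,-.091,.12]),c['mtx'])
E
```

```text
[0.5796 0.1416 0.0033] 11.425 [ 0.2  0.4 -0.8]
[261.02967234 196.62499581] [[442.10259411   0.         255.29690751]
 [  0.         442.10259411 177.95143684]
 [  0.           0.           1.        ]]
```

View pics/g.png

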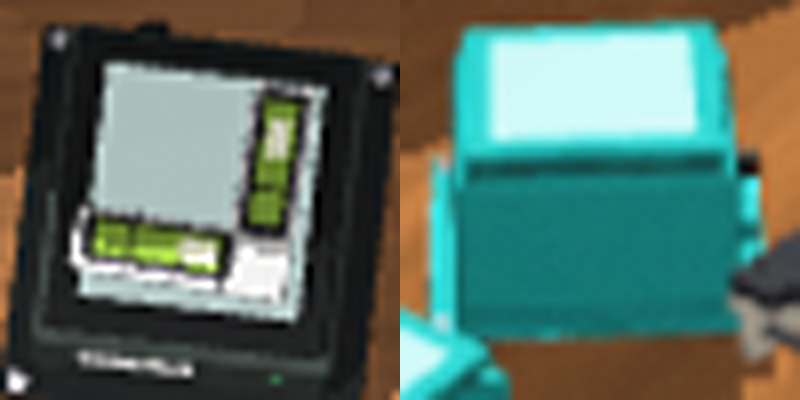

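Vial a's bubble sits about +11 mm and vial b's about -15 mm, as described (in the crop, a at 280,133 and b at 197,250). The wedge lies flat with its nose at scanner-frame (-66, +105). Sliding in along -y of the scanner.

{"method": "drive_tool", "body": {
  "targets": [
    [-0.019, -0.149, 0, 0, 0, 0],
    [-0.019, -0.149, 0, 0, 0, 0],
    [-0.019, -0.149, 0, 0, 0, 0],
    [-0.019, -0.149, 0, 0, 0, 0],
    [-0.013, -0.1, 0, 0, 0, 0]
  ]
}}

```text
t: 12.15
eef_pos: [0.5761, 0.1132, 0.0034]
ee_rot: [3.142, 0.0, -1.699]
force: [-0.3, -0.2, -0.2]
width: 0.0361
```

{"method": "drive_tool", "body": {
  "targets": [
    [-0.0065, -0.05, 0, 0, 0, 0],
    [-0.0065, -0.05, 0, 0, 0, 0],
    [-0.0065, -0.05, 0, 0, 0, 0],
    [-0.0065, -0.05, 0, 0, 0, 0],
    [-0.0065, -0.05, 0, 0, 0, 0]
  ]
}}

```text
t: 12.78
eef_pos: [0.5756, 0.1048, 0.0037]
ee_rot: [-3.14, 0.002, -1.698]
force: [-0.2, 6.6, -0.5]
width: 0.036
```

{"method": "drive_tool", "body": {
  "targets": [
    [-0.0065, -0.05, 0, 0, 0, 0],
    [-0.0065, -0.05, 0, 0, 0, 0],
    [-0.0065, -0.05, 0, 0, 0, 0],
    [-0.0065, -0.05, 0, 0, 0, 0],
    [-0.0065, -0.05, 0, 0, 0, 0]
  ]
}}

```text
t: 13.4
eef_pos: [0.5755, 0.0959, 0.0041]
ee_rot: [-3.138, 0.003, -1.697]
force: [1.0, 9.1, 0.1]
width: 0.0358
```

{"method": "drive_tool", "body": {
  "targets": [
    [-0.0065, -0.05, 0, 0, 0, 0],
    [-0.0065, -0.05, 0, 0, 0, 0],
    [-0.0065, -0.05, 0, 0, 0, 0],
    [-0.0065, -0.05, 0, 0, 0, 0],
    [-0.0065, -0.05, 0, 0, 0, 0]
  ]
}}

```text
t: 14.02
eef_pos: [0.5741, 0.0857, 0.004]
ee_rot: [-3.138, 0.003, -1.697]
force: [2.4, 8.1, -1.9]
width: 0.0357
```

{"method": "drive_tool", "body": {
  "targets": [
    [-0.0065, -0.05, 0, 0, 0, 0],
    [-0.0065, -0.05, 0, 0, 0, 0],
    [-0.0065, -0.05, 0, 0, 0, 0],
    [-0.0065, -0.05, 0, 0, 0, 0],
    [-0.0065, -0.05, 0, 0, 0, 0]
  ]
}}

```text
t: 14.65
eef_pos: [0.5725, 0.0755, 0.0039]
ee_rot: [-3.139, 0.003, -1.697]
force: [1.1, 7.5, -1.4]
width: 0.0358
```

```bash
cat > look.py <<'E'
from h import *
import sys
s=arm.get_state(); print(s['eef_pos'].round(4),s['t'],s['force'].round(1))
c,p,d=grab('top'); u,v=293,168
o=cv2.resize(p[v-25:v+25,u-25:u+25],(600,600),interpolation=cv2.INTER_CUBIC)
cv2.imwrite('pics/'+sys.argv[1],o[:,:,::-1])
r=arm.cut_out('scanner','top')
for k in r[:3]:
    P,q=rect(c,d,k['pixels'],.012,.15)
    if q[0]>550: print('scanner',q)
E
python3 look.py i.png
```

```text
[0.5725 0.0755 0.0039] 14.65 [ 1.1  7.5 -1.4]
scanner (617, -92, 160, 169, 82.8)
```

View pics/i.png

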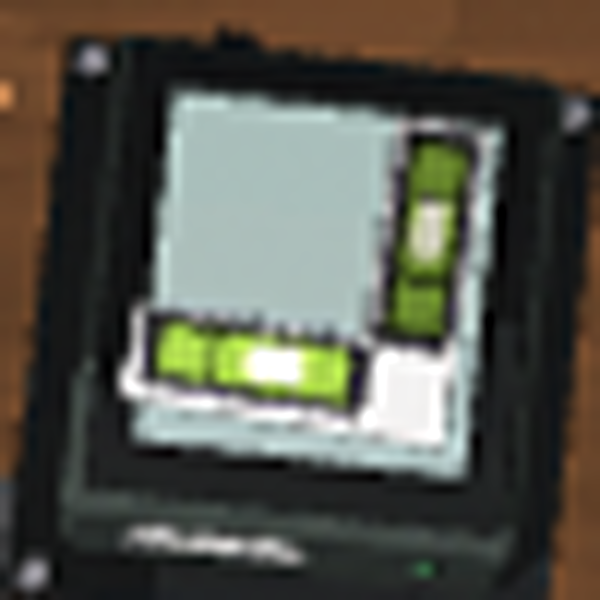

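Both bubbles are well on the way in: a is slightly + and b a few mm to the right. I'll let them settle and measure by profile.

{"method": "drive_tool", "body": {
  "targets": [
    [0, 0, 0, 0, 0, 0],
    [0, 0, 0, 0, 0, 0],
    [0, 0, 0, 0, 0, 0],
    [0, 0, 0, 0, 0, 0],
    [0, 0, 0, 0, 0, 0]
  ]
}}

```text
t: 15.38
eef_pos: [0.5723, 0.075, 0.0037]
ee_rot: [-3.139, 0.002, -1.697]
force: [2.7, 4.3, -1.5]
width: 0.0356
```

{"method": "drive_tool", "body": {
  "targets": [
    [0, 0, 0, 0, 0, 0],
    [0, 0, 0, 0, 0, 0],
    [0, 0, 0, 0, 0, 0],
    [0, 0, 0, 0, 0, 0],
    [0, 0, 0, 0, 0, 0]
  ]
}}

```text
t: 16.0
eef_pos: [0.5723, 0.0749, 0.0038]
ee_rot: [-3.139, 0.002, -1.697]
force: [2.4, 3.8, -2.1]
width: 0.0359
```

```bash
cat > bub.py <<'E'
from h import *
def bub(n=3):
    I=np.mean([arm.grab_frame('top')[0][143:193,268:318].astype(float) for _ in range(n)],0)
    o=cv2.resize(I.astype(np.float32),(600,600),interpolation=cv2.INTER_CUBIC)
    cv2.imwrite('pics/last.png',o[:,:,::-1].clip(0,255).astype(np.uint8))
    for nm,A,B in(('a',(416,355),(443,115)),('b',(385,382),(120,343))):
        A,B=np.array(A,float),np.array(B,float); L=np.linalg.norm(B-A); t=(B-A)/L; m=np.array([-t[1],t[0]])
        s=np.arange(0,L); k=np.arange(-10,11)
        X=(A+s[:,None]*t)[:,None]+k[None,:,None]*m
        pr=cv2.remap(o,X[...,0].astype(np.float32),X[...,1].astype(np.float32),cv2.INTER_LINEAR).mean(1)
        g=pr[:,1]-pr[:,2]            # green strength
        r=pr[:,2]; print(nm,'blue',r[::8].round().astype(int).tolist()); print(nm,'g-b',g[::8].round().astype(int).tolist())
bub()
print(arm.get_state()['force'].round(1),arm.get_state()['t'])
E
python3 bub.py
```

```text
a blue [219, 120, 39, 36, 40, 46, 46, 48, 43, 25, 30, 84, 157, 187, 185, 184, 187, 181, 153, 86, 36, 41, 45, 47, 48, 44, 36, 24, 96, 147, 72]
a g-b [0, -11, 4, 51, 82, 90, 89, 94, 84, 51, 65, 76, 38, 23, 23, 23, 20, 25, 44, 48, 53, 80, 90, 89, 92, 86, 59, 16, -5, -2, -1]
b blue [257, 252, 156, 62, 43, 64, 83, 80, 79, 80, 76, 41, 118, 258, 274, 261, 261, 260, 253, 228, 134, 59, 55, 68, 83, 81, 81, 78, 68, 37, 68, 186, 133, 19]
b g-b [0, 0, -1, -14, -4, 97, 158, 142, 139, 144, 145, 95, 30, -2, -5, -1, 0, -1, 4, 29, 107, 142, 107, 123, 145, 141, 146, 143, 118, 40, -15, -3, 1, 1]
[ 0.5  5.5 -1.7] 16.15
```

Bubble a reads about +1.1 mm and b about -1.4 mm, so roughly 3 mm more travel.

{"method": "drive_tool", "body": {
  "targets": [
    [-0.005, -0.037, 0, 0, 0, 0],
    [-0.005, -0.038, 0, 0, 0, 0],
    [0, 0, 0, 0, 0, 0],
    [0, 0, 0, 0, 0, 0],
    [0, 0, 0, 0, 0, 0]
  ]
}}

```text
t: 16.77
eef_pos: [0.5719, 0.072, 0.0037]
ee_rot: [-3.139, 0.002, -1.697]
force: [1.8, 5.4, -2.5]
width: 0.0358
```

{"method": "drive_tool", "body": {
  "targets": [
    [0, 0, 0, 0, 0, 0],
    [0, 0, 0, 0, 0, 0],
    [0, 0, 0, 0, 0, 0],
    [0, 0, 0, 0, 0, 0],
    [0, 0, 0, 0, 0, 0]
  ]
}}

```text
t: 17.4
eef_pos: [0.5718, 0.072, 0.0037]
ee_rot: [-3.139, 0.002, -1.697]
force: [0.3, 5.0, -2.1]
width: 0.0361
```

{"method": "drive_tool", "body": {
  "targets": [
    [0, 0, 0, 0, 0, 0],
    [0, 0, 0, 0, 0, 0],
    [0, 0, 0, 0, 0, 0],
    [0, 0, 0, 0, 0, 0]
  ]
}}

```text
t: 17.9
eef_pos: [0.5718, 0.072, 0.0037]
ee_rot: [-3.139, 0.002, -1.698]
force: [1.6, 4.5, -2.1]
width: 0.0354
```

```bash
python3 bub.py
```

```text
a blue [218, 121, 39, 33, 39, 47, 47, 48, 44, 30, 42, 96, 167, 194, 185, 182, 191, 179, 127, 60, 27, 39, 47, 48, 48, 44, 37, 25, 96, 147, 73]
a g-b [0, -10, 4, 47, 80, 91, 90, 92, 86, 64, 71, 71, 34, 20, 23, 24, 19, 26, 58, 53, 43, 76, 91, 90, 93, 86, 59, 16, -5, -1, 0]
b blue [260, 251, 133, 42, 43, 68, 84, 80, 79, 80, 79, 35, 99, 249, 275, 261, 259, 255, 259, 261, 157, 53, 45, 63, 83, 81, 83, 78, 56, 26, 60, 173, 125, 17]
b g-b [0, 0, -2, -16, -3, 104, 162, 142, 139, 142, 141, 133, 81, 8, -8, -1, 1, 2, -2, -2, 89, 139, 92, 116, 145, 142, 152, 140, 82, 15, -11, -2, 1, 1]
[ 1.5  5.1 -1.5] 18.05
```

Bubble a about +0.4 mm, b about -0.6 mm. Letting go and rising, then a close look with the wrist camera.

{"method": "drive_tool", "body": {
  "targets": [
    [0, 0, 0, 0, 0, 0],
    [0, 0, 0, 0, 0, 0],
    [0, 0, 0, 0, 0, 0],
    [0, 0, 0, 0, 0, 0]
  ],
  "claw": 0.75
}}

```text
t: 18.55
eef_pos: [0.5704, 0.0706, 0.0034]
ee_rot: [3.141, -0.0, -1.698]
force: [1.0, -0.2, -0.7]
width: 0.0646
```

{"method": "drive_tool", "body": {
  "targets": [
    [0, 0, 0.3, 0, 0, 0],
    [0, 0.1, 0.9, 0, 0, 0],
    [0, 0.1, 1, 0, 0, 0],
    [0, 0, 1, 0, 0, 0],
    [0, 0, 1, 0, 0, 0]
  ]
}}

```text
t: 19.18
eef_pos: [0.5704, 0.0787, 0.1738]
ee_rot: [-3.141, 0.0, -1.698]
force: [1.1, -0.4, -0.6]
width: 0.0655
```

{"method": "drive_tool", "body": {
  "targets": [
    [0.3, -0.5, 1, 0, 0, 0],
    [0.4, -0.8, 0.8, 0, 0, 0],
    [0.4, -0.8, 0, 0, 0, 0],
    [0.3, -0.6, 0, 0, 0, 0],
    [0, 0, 0, 0, 0, 0]
  ]
}}

```text
t: 19.8
eef_pos: [0.6267, -0.0308, 0.2439]
ee_rot: [-3.141, -0.0, -1.701]
force: [-0.1, 0.6, 0.3]
width: 0.0655
```

{"method": "drive_tool", "body": {
  "targets": [
    [0, 0, 0, 0, 0, 0],
    [0, 0, 0, 0, 0, 0],
    [0, 0, 0, 0, 0, 0],
    [0, 0, 0, 0, 0, 0]
  ]
}}

```text
t: 20.3
eef_pos: [0.6265, -0.0288, 0.2435]
ee_rot: [-3.141, 0.0, -1.698]
force: [-0.4, 0.3, 0.0]
width: 0.0654
```

Run:
```python
from h import *
c,p,d=grab('wrist','k.png'); s=arm.get_state(); print(s['t'],s['eef_pos'])
for r in arm.cut_out('wedge_grip','wrist')[:2]:
    P,q=rect(c,d,r['pixels'],.0005,.03); print(r['score'],q)
```

```text
20.35 [ 0.62645884 -0.02885714  0.24343673]
0.83 (569, 39, 81, 36, 82.7)
```

View pics/k.png

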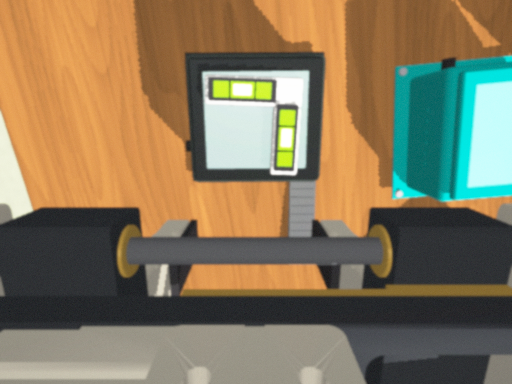

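The wrist view shows both bubbles between their lines: a at (242,89), b at (287,137). The wedge is under the near left corner at (300,210). I'll measure these numerically.

Run:
```python
import cv2,numpy as np
p=cv2.imread('pics/k.png')[:,:,::-1].astype(int)
for nm,s,ax in(('a',p[86:94,200:284],0),('b',p[98:178,283:292],1)):
    q=s.mean(ax); print(nm,'blue',q[:,2].round().astype(int).tolist()); print('g-b',(q[:,1]-q[:,2]).round().astype(int).tolist())
```

```text
a blue [47, 63, 107, 165, 201, 213, 214, 195, 146, 100, 84, 83, 78, 70, 58, 47, 47, 48, 50, 48, 51, 48, 48, 47, 47, 51, 48, 48, 46, 48, 50, 73, 140, 225, 252, 254, 254, 254, 254, 254, 254, 254, 254, 254, 254, 254, 254, 254, 254, 254, 250, 220, 135, 69, 48, 46, 46, 51, 52, 51, 52, 52, 52, 51, 52, 50, 52, 51, 52, 53, 61, 74, 82, 87, 93, 134, 212, 248, 253, 254, 254, 254, 254, 254]
g-b [0, 1, 2, 4, 5, 4, 4, 4, 1, 0, 0, 9, 53, 126, 178, 197, 199, 197, 196, 197, 195, 198, 198, 198, 199, 195, 197, 193, 177, 138, 157, 166, 111, 30, 3, 1, 1, 1, 1, 1, 1, 1, 1, 1, 1, 1, 1, 1, 1, 1, 4, 35, 115, 169, 163, 150, 180, 192, 194, 195, 195, 194, 194, 195, 195, 196, 195, 195, 194, 191, 171, 117, 45, 4, -1, 1, 3, 1, 0, 0, 0, 0, 0, 0]
b blue [254, 254, 254, 252, 240, 206, 151, 105, 88, 84, 84, 76, 63, 49, 46, 44, 44, 46, 44, 44, 43, 44, 46, 43, 43, 43, 43, 43, 41, 73, 161, 235, 250, 251, 251, 250, 250, 249, 248, 248, 247, 246, 245, 245, 244, 244, 243, 239, 213, 140, 70, 42, 38, 38, 36, 39, 40, 36, 38, 35, 34, 36, 37, 37, 35, 38, 41, 48, 64, 74, 77, 88, 140, 218, 247, 246, 211, 129, 73, 56]
g-b [0, 0, 0, 1, 2, 3, 1, 0, -2, -1, 16, 82, 160, 192, 199, 201, 201, 199, 201, 201, 202, 201, 199, 202, 202, 201, 194, 165, 147, 154, 89, 20, 5, 4, 4, 5, 5, 6, 7, 7, 8, 9, 10, 10, 10, 11, 12, 16, 40, 111, 175, 194, 168, 148, 186, 201, 203, 206, 204, 207, 207, 206, 204, 204, 206, 203, 199, 182, 128, 55, 11, 0, 1, 2, 1, 2, 4, 3, 1, 1]
```

{"method": "drive_tool", "body": {
  "targets": [
    [0, 0.8, 0, 0, 0, 0],
    [0, 0.8, 0, 0, 0, 0],
    [0, 0, 0, 0, 0, 0],
    [0, 0, 0, 0, 0, 0],
    [0, 0, 0, 0, 0, 0]
  ]
}}

```text
t: 21.02
eef_pos: [0.6265, 0.0341, 0.2433]
ee_rot: [3.141, -0.0, -1.699]
force: [-0.3, -0.9, 0.2]
width: 0.0661
```

```bash
python3 -c "
from station import arm
print(arm.job_done())"
```

```text
the job is handed in; nothing more can be done
None
```

The wedge is under the scanner's short near left foot and both bubbles stand between their lines. I let go, backed the arm away and handed the job in at about 21 s; no verdict was reported.

I gripped the grey wedge 27 mm from its thick end and laid it flat beside the scanner. I then slid it straight in to about 35 mm along the scanner's y axis, worked out from how far the tool moved. The push force at the wrist read at most 9.1 N.

**Bubbles after letting go (wrist camera):** vial a was at about 0 mm and vial b within 0.7 mm of the middle. The top camera, while I still held the wedge, gave +0.4 mm and -0.6 mm.

**Scanner and wedge:** partway through the slide the scanner had moved about 1 mm. After release the wedge lay in line with the scanner to within about a degree. I did not measure the scanner's position again at the end. The arm stayed well clear of the signature pad, mouse and card reader, but I did not re-measure them.

**Checks that failed:** the networks often preferred the turquoise look-alikes for the scanner and its short foot, so I used the fitted outline of the dark scanner's base plate instead. They cannot report bubbles, so I read those from image profiles.

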